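Slide the parts canister aside and turn the movement over

ROBOT

A 7-joint arm with a two-finger parallel gripper is mounted at the origin on the work surface. World frame = base frame: x ahead of the robot, y to its left, z up, the work surface at z = 0. Lengths are in m, angles in rad, forces in N, time in s.
With the tool pointing down it reaches from about 0.4 to 0.875 m from the base axis. Payload 19.3 kg.
Tool frame: the origin (TCP) lies at the very end of the fingers, on their centre line; the grasp point (between the pads) lies 19 mm behind it (manip.tcp_to_grasp is the distance from the TCP to the grasp point, in m); z points along the fingers, y is the line along which they close (so a half turn about z gives the same grasp; the last joint's range is limited). The gripper opens to 85 mm and grips with 20 to 120 N. Pads are 22 mm wide; open, the fingers measure 114 mm over their backs; the gripper's body (76 mm by 85 mm) begins 54 mm behind the grasp point. The pads swing forward as they close: fully open they stand 13 mm farther back than shut.
Start: joints at [1.111, 0.521, -0.036, 1.599, 0.021, 1.021, -0.113], TCP at [0.237, -0.578, 0.231] pointing down, gripper open.
Joint ranges: [-2.91, 2.91], [-0.3, 2.13], [-1.5, 1.42], [0.17, 2.43], [-1.26, 4.41], [0.16, 1.93], [-2.52, 2.52]. Speed limits (rad/s): [1.89, 1.89, 2.39, 2.39, 3.01, 3.01, 3.01].

INTERFACE

Orientations are given as a rotation vector (axis times angle).
In Python, from bench import manip, viewer gives the robot as it stands.
- The arm moves only by the tool move_arm, never from a script. Its argument "motion" is a list of rows, each a list of 4 numbers: the shift along the tool's x, y, z in m, then the turn about the tool's z in rad. In form: [[tx, ty, tz, spin], ...]. A call has 1 to 8 rows; each row shifts and turns the commanded pose from where the row before left it, along the tool's axes as they then stand; what a row does not reach is not made up. A row lasts 1/12 s, in which the tool goes at most 41.7 mm and 7.16 degrees, less where a joint would pass 70% of its speed; a pose out of reach is approached as far as the arm can. A call with a gripper value outside its range is refused whole. "hand" is the closure, from 0 (fully open) to 1 (shut), set as the call begins (left out, the last holds). The fingers move at their own pace and stop on an object; "force" is the grip in N (left out, the last holds). Time passes only in rows, so rows that do not move let the fingers close. It gives the time, the measured TCP pose, the force, the opening and the grip force at its end, in the units of the state.
- manip.state(): the state, without advancing time (a new reading comes with each control period).
- viewer.snapshot(name): name is "side" or "top"; returns a dict with "pixels" (480x640x3 uint8, red, green, blue), "fx", "fy", "cx", "cy" (pixels), "eye" and "attitude" of the camera in the world. Camera axes: x right, y up, looking along -z (the intrinsics and any distortion apply to the point x, -y, -z); pixel columns grow to the right and rows downward; lengths in m; the calibration is good to about 2 mm. A picture is of the moment at which its call begins. There is no depth.
- manip.job_done(): hands the job in; it is judged then, once.
The state is a dict: "time": time; "q": joint angles; "dq": joint speeds; "effort": joint torques, N m; "tcp_pos": TCP position; "orientation": TCP orientation; "contact_force": force on the tool from outside, world axes, zero at the start; "moment": the same for the moment, N m; "finger_gap": finger opening in m; "grasp_force": force on a finger pad.
Only numpy, scipy, OpenCV 4.12 (cv2) and the standard library are available. Lean on these libraries where they do the work, as an engineer would, in place of code of your own. Each camera call takes 0.05 s, during which the arm holds its last target. There are 200 camera calls.

TASK

The steel parts canister stands where the hinged movement holder has to come down: slide it along the glass, upright and without lifting it, until it stands wholly inside the green-bordered circle, about centred. Then turn the holder over gently on its hinge until it lies fully down on its other side with the blue face up. Leave everything else on the bench where it is.

Things in the scene. Friction and masses are not known exactly. Their poses are not given: they have to be found in the camera images.
- canister: Loose steel screw-top parts canister, an upright cylinder 60 mm in diameter and 60 mm tall (aluminium screw lid from 44 mm up, same diameter, thin dark groove at 42 to 44 mm), 0.3 to 0.55 kg. Origin: centre of its underside, z up. It starts on the grey-bordered circle beside the hinge, in the way of the holder's swing.
- green_mark: Green-bordered white circle printed on the glass (flat, nothing to catch on): the white is 80 mm in diameter, the border 96 mm. Origin at its centre. The place where the canister must go.
- orange_mark: The same circle with an orange border: another place, not used in this job. It and the green one swap places from start to start.
- fixture: Turn-over stand, fixed. Origin: on the glass below the middle of the hinge axis, which is level, along the stand's own x, 45 mm up. Stand x points away from the robot, yaw within 0.3 rad. Aluminium cheeks 24 mm thick, 58 mm tall at x = +-50 mm; dark steel foot, 110 mm in x, 8 mm thick, from y = -15 to +120 mm. A grey-bordered start circle is printed near y = -93 mm.
- plate (a joint): Angle of the hinged holder, a plate 86 mm (x) x 95 mm, 12 mm thick, far edge 110 mm from the hinge, one face white, one blue. 0: level, 45 mm up, over the foot on the stand's +y side, white up; pi/2: upright; pi: level, 45 mm up, on the -y side, blue up, at its stop. Starts at 0 to 0.3. Stiff hinge (0.15 N m friction): stays where left; about 3 N at the handle moves it.
- handle (a point): Grip point on the holder's handle, a round steel bar 10 mm thick parallel to the hinge, sticking out 65 mm from the plate towards the robot (stand x -43 to -113 mm). At plate angle a it lies at (-80, 95 cos a, 45 + 95 sin a) mm in the stand's frame. A gripper pointing down can pinch the bar across and carry it round the arc; the bar turns between the pads.
- blower: Bystander: blue silicone dust blower standing upright, 60 mm in diameter, 125 mm tall. Origin: centre of its underside.
- loupe: Bystander: chrome loupe standing, 48 mm in diameter, 44 mm tall. Origin: centre of its underside.
- jar: Bystander: amber glass jar with black cap, 64 mm in diameter, 75 mm tall. Origin: centre of its underside.
- screwdriver: Bystander: screwdriver lying on the glass, 160 mm long. Origin: under its middle.
- tray: Bystander: grey parts tray with dividers, 180 x 110 x 25 mm. Origin: centre of its underside.

How it is judged:
By the outcome, as a careful person would: the job done as asked, in the order asked, and still so for the second after the job is handed in, with the robot touching nothing.
It also fails if it takes over 61 s, if anything falls off the work surface, if the arm or the gripper's body presses on something with over 40 N, if the wrist force passes 120 N, or if a joint passes its speed limit or range.

## Working session

There is one attempt and no reset: what is moved stays moved. The work goes in short steps, Python scripts to look and compute and a tool call to move; the robot and the scene stay as the last step left them, time stands still between calls to the robot, and variables do not carry over. Pictures are saved under pics/ and viewed, at most 10 in all, crops included, and the job is handed in when it is done.

Besides the shell and the picture viewer there is one more tool, called after "Emit:" by a JSON object that holds its "fn" and its "kwargs", one argument or row to a line. move_arm: Moves the arm, as the interface text tells. Its arguments: {"type":"object","properties":{"motion":{"type":"array","items":{"type":"array","items":{"type":"number"}}},"hand":{"type":"number"},"force":{"type":"number"}},"required":["motion"]}

```bash
mkdir -p pics; ls
cat > h.py <<'E'
import numpy as np, cv2
from scipy.spatial.transform import Rotation as R
from bench import manip, viewer
def snap(n,f):
    s=viewer.snapshot(n); cv2.imwrite(f,cv2.cvtColor(s["pixels"],cv2.COLOR_RGB2BGR)); return s
def att(s):
    a=np.array(s["attitude"],float)
    return a if a.shape==(3,3) else R.from_rotvec(a).as_matrix() if a.size==3 else R.from_quat(a).as_matrix()
def ray(s,u,v,z=0.):
    d=att(s)@np.array([(u-s["cx"])/s["fx"],-(v-s["cy"])/s["fy"],-1.])
    e=np.array(s["eye"]); return e+d*(z-e[2])/d[2]
def proj(s,p):
    c=att(s).T@(np.array(p)-np.array(s["eye"])); return np.array([s["cx"]+s["fx"]*c[0]/-c[2], s["cy"]-s["fy"]*c[1]/-c[2]])
E
python3 - <<'E'
from h import *
for n in("top","side"):
    s=snap(n,f"pics/{n}0.png"); print({k:v for k,v in s.items() if k!="pixels"})
print(manip.state(), manip.tcp_to_grasp)
E
```

```text
pics
{'fx': 550.7509185356023, 'fy': 550.7509185356023, 'cx': 321.60197360240625, 'cy': 253.7699465190123, 'eye': array([0.33188629, 0.03445955, 1.24185415]), 'attitude': array([ 0.16606949, -0.14864366, -1.58257836])}
{'fx': 436.72872920350454, 'fy': 436.72872920350454, 'cx': 324.2617748541501, 'cy': 236.55352057112373, 'eye': array([ 0.43743339, -0.62888324,  0.64911728]), 'attitude': array([ 0.87646219, -0.0983943 , -0.16148224])}
{'time': 0.1, 'q': array([ 1.11081133,  0.52195011, -0.03631819,  1.59991582,  0.02120425,
        1.02105125, -0.11281928]), 'dq': array([-2.21956463e-04, -2.17765254e-03,  1.06285205e-03,  8.34469672e-04,
       -1.14693458e-03,  2.25967951e-03,  2.78962937e-05]), 'effort': array([ 6.91500813e-03, -9.28476620e+01,  1.98583290e+00, -3.70521891e+01,
        1.83310074e-02,  5.48965894e-03,  2.16068793e-04]), 'tcp_pos': array([ 0.23735702, -0.57788498,  0.23079865]), 'orientation': array([-3.08124050e+00, -6.08172346e-01,  3.94058561e-04]), 'contact_force': array([ 0.7462977 , -0.52723483,  0.32791412]), 'moment': array([ 0.00214221,  0.01267499, -0.02484563]), 'grasp_force': 0.0, 'finger_gap': 0.08531487202638864} 0.0187
```

View pics/top0.png

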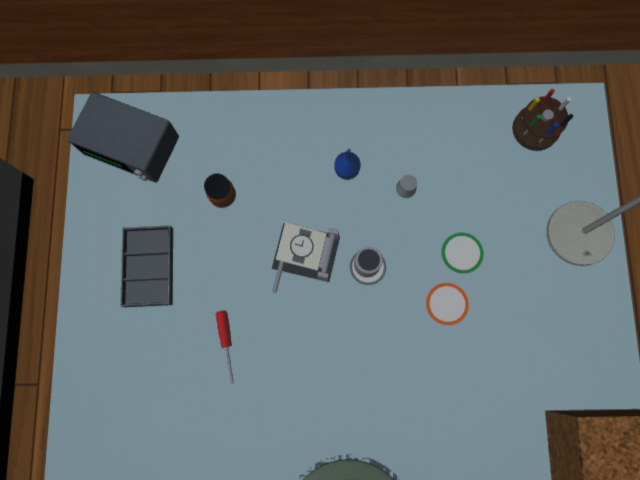

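View pics/side0.png

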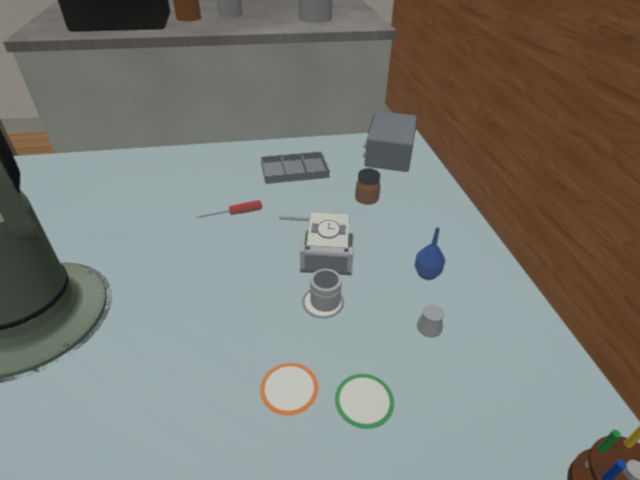

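Top view: green circle at (463,253), orange (447,304), canister on the grey circle at (368,264), stand at (305,250) with its handle end at (277,290). The loupe is at (407,186), blower (347,165), jar (219,190), screwdriver (225,345). The side view agrees: green (364,400), canister (325,290).

Run:
```python
from h import *
S={}
for n in("top","side"):
    s=viewer.snapshot(n); S[n]=s
    hsv=cv2.cvtColor(s["pixels"],cv2.COLOR_RGB2HSV)
    for name,lo,hi in(("green",(50,120,60),(75,255,255)),("orange",(8,150,180),(20,255,255))):
        m=cv2.inRange(hsv,lo,hi); k,l,st,c=cv2.connectedComponentsWithStats(m)
        j=1+np.argmax(st[1:,2]*st[1:,3]*(st[1:,2]<80)); cs=cv2.findContours((l==j).astype(np.uint8),cv2.RETR_EXTERNAL,cv2.CHAIN_APPROX_NONE)[0]
        e=cv2.fitEllipse(max(cs,key=len)); print(n,name,e,ray(s,*e[0]))
    print("tcp",proj(s,manip.state()["tcp_pos"]))
s=S["top"]
for nm,u,v,z in(("loupe",407,186,.04),("screw",225,345,0),("blower",347,165,.05),("canlid",369,262,.06)): print(nm,ray(s,u,v,z))
c=S["top"]["pixels"][190:310,240:480]; a=cv2.resize(c,(800,400),interpolation=3)
cv2.imwrite("pics/c0.png",cv2.cvtColor(a,cv2.COLOR_RGB2BGR))
c=S["side"]["pixels"][190:330,250:390]; a=cv2.resize(c,(600,600),interpolation=3)
cv2.imwrite("pics/c1.png",cv2.cvtColor(a,cv2.COLOR_RGB2BGR))
```

```text
top green ((462.05096435546875, 252.5288543701172), (38.834590911865234, 40.925880432128906), 116.62003326416016) [ 0.58047575 -0.27606107  0.        ]Traceback (most recent call last):
  File "<stdin>", line 8, in <module>
    return _wrapfunc(a, 'argmax', axis=axis, out=out, **kwds)
    return bound(*args, **kwds)
ValueError: attempt to get argmax of an empty sequence
```

Run:
```python
from h import *
S={}
for n in("top","side"):
    s=viewer.snapshot(n); S[n]=s
    hsv=cv2.cvtColor(s["pixels"],cv2.COLOR_RGB2HSV)
    for name,lo,hi in(("green",(50,120,60),(75,255,255)),("orange",(5,120,150),(20,255,255))):
        m=cv2.inRange(hsv,lo,hi); k,l,st,c=cv2.connectedComponentsWithStats(m)
        if k<2: print(n,name,"none"); continue
        j=1+np.argmax(st[1:,2]*st[1:,3]*(st[1:,2]<80)); cs=cv2.findContours((l==j).astype(np.uint8),cv2.RETR_EXTERNAL,cv2.CHAIN_APPROX_NONE)[0]
        e=cv2.fitEllipse(max(cs,key=len)); print(n,name,e[0],ray(s,*e[0]))
    print("tcp",proj(s,manip.state()["tcp_pos"]))
s=S["top"]
for nm,u,v,z in(("loupe",407,186,.04),("screw",225,345,0),("blower",347,165,.05),("canlid",369,262,.06)): print(nm,ray(s,u,v,z))
c=S["top"]["pixels"][190:310,240:480]; a=cv2.resize(c,(800,400),interpolation=3)
cv2.imwrite("pics/c0.png",cv2.cvtColor(a,cv2.COLOR_RGB2BGR))
c=S["side"]["pixels"][190:330,250:390]; a=cv2.resize(c,(600,600),interpolation=3)
cv2.imwrite("pics/c1.png",cv2.cvtColor(a,cv2.COLOR_RGB2BGR))
```

```text
top green (462.05303955078125, 252.52706909179688) [ 0.58047983 -0.27606609  0.        ]
top orange (446.91815185546875, 303.4944152832031) [ 0.46403829 -0.23425948  0.        ]
tcp [678.82173691 414.46644129]
side green (364.18646240234375, 400.9689025878906) [ 0.58058368 -0.27590081  0.        ]
side orange (288.7067565917969, 388.726806640625) [ 4.63814099e-01 -2.33789627e-01 -1.11022302e-16]
tcp [-16.78982742 731.06648499]
loupe [ 0.72942756 -0.15136101  0.04      ]
screw [0.38008296 0.26507014 0.        ]
blower [ 0.77901876 -0.01559402  0.05      ]
canlid [ 0.55123169 -0.0574334   0.06      ]
```

View pics/c0.png

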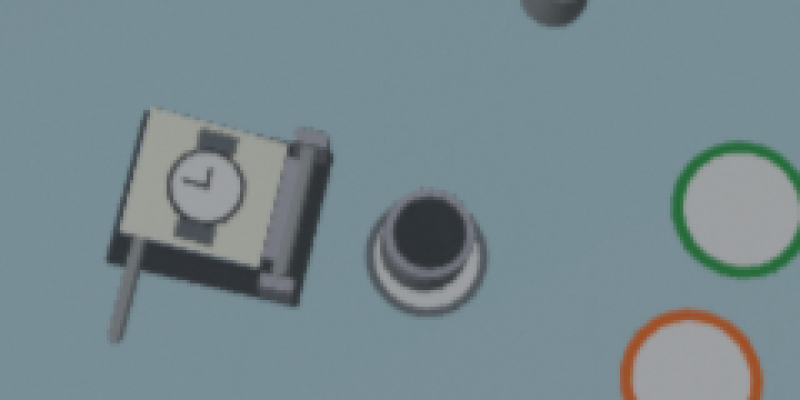

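View pics/c1.png

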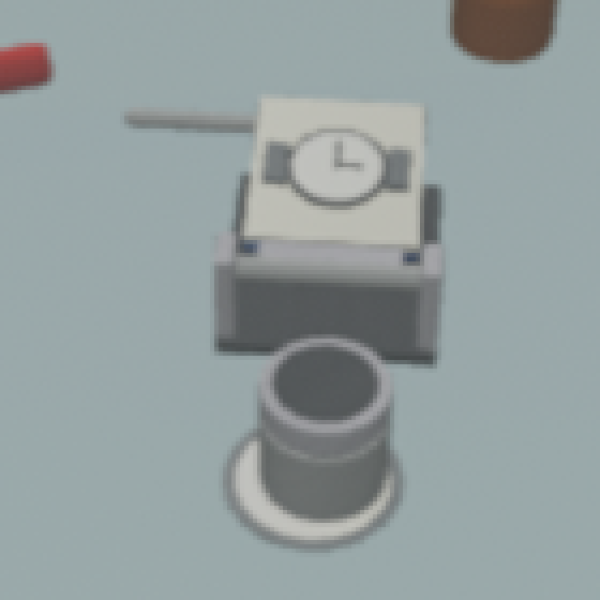

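Crops: canister rim centred (429,233) in the top crop and (326,388) in the side crop. Stand and plate corners and the handle tip ((115,340) and (127,118)) are clear, so I'll fit the stand pose from them.

```bash
cat > fit.py <<'E'
from h import *
from scipy.optimize import least_squares
S={n:viewer.snapshot(n) for n in("top","side")}
T=lambda u,v:("top",(u+.0)/3.3333+240-.35,v/3.3333+190-.35)
D=lambda u,v:("side",u/4.2857+250-.4,v/4.2857+190-.4)
def pl(x,r,n): return lambda a:(x,r*np.cos(a)-n*np.sin(a),.045+r*np.sin(a)+n*np.cos(a))
def fx(x,y,z): return lambda a:(x,y,z)
F=[(T(150,108),pl(.043,.110,.006)),(T(120,235),pl(-.043,.110,.006)),(T(262,268),pl(-.043,.015,.006)),
(D(260,95),pl(-.043,.110,.006)),(D(424,105),pl(.043,.110,.006)),
(T(298,305),fx(-.055,-.015,.0)),(T(108,264),fx(-.055,.120,.004)),(T(332,155),fx(.055,-.015,.008)),
(D(216,352),fx(-.055,-.015,0)),(D(436,363),fx(.055,-.015,0)),
(T(115,340),pl(-.113,.095,0)),(D(127,118),pl(-.113,.095,0))]
def w(p,q): c,s=np.cos(p[2]),np.sin(p[2]); return np.array([p[0]+c*q[0]-s*q[1],p[1]+s*q[0]+c*q[1],q[2]])
def res(p): return np.concatenate([proj(S[n],w(p,g(p[3])))-(u,v) for (n,u,v),g in F])
r=least_squares(res,[.57,.04,0,.15],loss="soft_l1"); p=r.x
print("fix",p); print(np.round(r.fun.reshape(-1,2) if r.fun.size==24 else r.fun,1))
def tri(obs): 
    f=lambda q:np.concatenate([proj(S[n],q)-(u,v) for n,u,v in obs]); r=least_squares(f,[.55,-.05,.05]);return r.x,np.round(r.fun,1)
print("can",tri([T(429,233),D(326,388)]), ray(S["top"],*T(429,233)[1:],.06),ray(S["side"],*D(326,388)[1:],.06))
for a in (p[3],0,.8,1.57,2.4,3.14): print(a,w(p,pl(-.08,.095,0)(a)))
print("grey",w(p,(0,-.093,0)))
E
python3 fit.py
```

```text
fix [ 0.57562546  0.03191594 -0.23893199  0.19680926]
[[-0.  -0.5]
 [-0.3 -1.1]
 [-0.8 -0.2]
 [-0.3  0.2]
 [ 0.1 -0.2]
 [-0.   0.5]
 [-0.7 -0.3]
 [ 0.2 -1.2]
 [-0.4  1.6]
 [ 0.3  1.9]
 [ 0.   0.7]
 [-1.3  0.1]]
can (array([ 0.55707305, -0.0562417 ,  0.05956798]), array([-0. , -0.1, -0.1,  0. ])) [ 0.55669359 -0.05620067  0.06      ] [ 0.55720896 -0.05662449  0.06      ]
0.1968092557214571 [0.51994731 0.14136849 0.06357641]
0 [0.52038134 0.14315032 0.045     ]
0.8 [0.51356234 0.11515599 0.11314883]
1.57 [0.49791606 0.05092265 0.13999997]
2.4 [ 0.4813192  -0.01721316  0.109169  ]
3.14 [ 0.475415   -0.04145191  0.0451513 ]
grey [ 0.55361561 -0.05844205  0.        ]
```

Emit:
{"fn": "move_arm", "kwargs": {
  "motion": [
    [0, 0, 0.01, 0.105],
    [0, 0, 0.01, 0.105],
    [0, 0, 0.01, 0.105],
    [0, 0, 0.01, 0.105],
    [0, 0, 0.01, 0.105],
    [0, 0, 0.01, 0.105]
  ],
  "hand": 0,
  "force": 25
}}

```text
time: 0.85
tcp_pos: [0.2375, -0.5781, 0.1708]
orientation: [3.118, -0.385, -0.0]
contact_force: [0.9, 1.0, 0.1]
finger_gap: 0.0852
grasp_force: 0.0
```

Emit:
{"fn": "move_arm", "kwargs": {
  "motion": [
    [0.0117, -0.036, 0, 0],
    [0.0117, -0.036, 0, 0],
    [0.0117, -0.036, 0, 0],
    [0.0117, -0.036, 0, 0],
    [0.0117, -0.036, 0, 0],
    [0.0117, -0.036, 0, 0],
    [0.0117, -0.036, 0, 0],
    [0.0117, -0.036, 0, 0]
  ]
}}

```text
time: 1.52
tcp_pos: [0.3976, -0.319, 0.1715]
orientation: [3.119, -0.377, 0.001]
contact_force: [1.5, -0.8, 0.1]
finger_gap: 0.0856
grasp_force: 0.0
```

Emit:
{"fn": "move_arm", "kwargs": {
  "motion": [
    [0.0117, -0.036, 0, 0],
    [0.0117, -0.036, 0, 0],
    [0.0117, -0.036, 0, 0],
    [0.0117, -0.036, 0, 0],
    [0.0117, -0.036, 0, 0],
    [0.0117, -0.036, 0, 0],
    [0.0117, -0.036, 0, 0],
    [0, 0, 0, 0]
  ]
}}

```text
time: 2.18
tcp_pos: [0.5398, -0.0879, 0.1712]
orientation: [-3.117, 0.364, -0.002]
contact_force: [-0.9, 1.6, 0.3]
finger_gap: 0.0853
grasp_force: 0.0
```

```bash
cat > go.py <<'E'
import sys
from h import *
t=manip.state(); M=R.from_rotvec(t["orientation"]).as_matrix(); g=np.array([float(x) for x in sys.argv[1:4]])
print("t",t["time"],"tcp",t["tcp_pos"].round(4),"tool delta",(M.T@(g-t["tcp_pos"])).round(4),"y",M[:,1].round(3),"z",M[:,2].round(3),"F",t["contact_force"].round(1),"gap",t["finger_gap"],t["grasp_force"])
E
python3 go.py .557 -.056 .012
```

```text
t 2.1833 tcp [ 0.5398 -0.0879  0.1712] tool delta [ 0.0092 -0.0345  0.1594] y [-0.23  -0.973 -0.003] z [ 0.002  0.003 -1.   ] F [-0.9  1.6  0.3] gap 0.08527239607137656 0.0
```

Emit:
{"fn": "move_arm", "kwargs": {
  "motion": [
    [0.0092, -0.0345, 0, 0],
    [0, 0, 0.03, 0],
    [0, 0, 0.03, 0],
    [0, 0, 0.025, 0],
    [0, 0, 0.02, 0],
    [0, 0, 0.02, 0],
    [0, 0, 0.015, 0],
    [0, 0, 0.008, 0]
  ]
}}

```text
time: 2.85
tcp_pos: [0.5528, -0.064, 0.0215]
orientation: [3.119, -0.376, -0.003]
contact_force: [-1.5, -0.4, -0.6]
finger_gap: 0.0853
grasp_force: 0.0
```

```bash
python3 go.py .557 -.056 .012; python3 -c "
from h import *
s=snap('side','pics/s1.png')
c=s['pixels'][190:430,200:480]; cv2.imwrite('pics/s1c.png',cv2.cvtColor(cv2.resize(c,(700,600),interpolation=3),cv2.COLOR_RGB2BGR))"
```

```text
t 2.85 tcp [ 0.5528 -0.064   0.0215] tool delta [ 0.0022 -0.0088  0.0095] y [-0.238 -0.971  0.   ] z [-0.002  0.    -1.   ] F [-1.5 -0.4 -0.6] gap 0.08528724512888433 0.0
```

View pics/s1c.png

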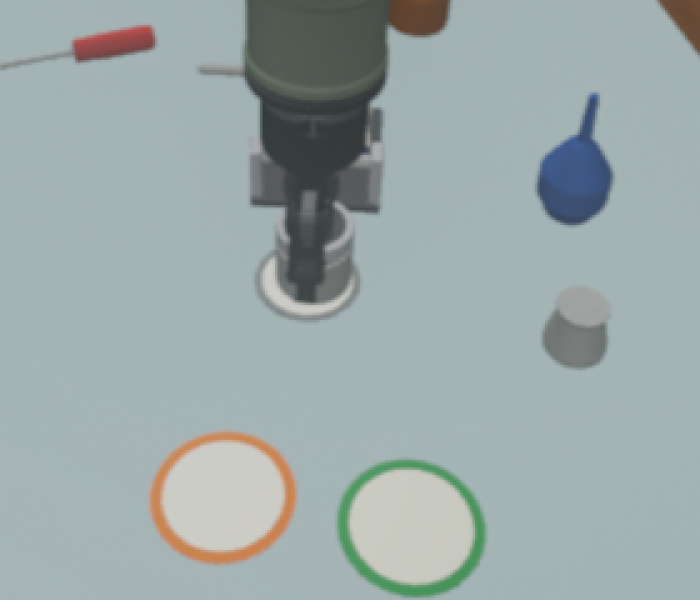

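The gripper straddles the canister at (315,250) in the crop. I'll centre it, lower a little and grip lightly.

Emit:
{"fn": "move_arm", "kwargs": {
  "motion": [
    [0.0022, -0.0088, 0, 0],
    [0, 0, 0.007, 0],
    [0, 0, 0, 0]
  ]
}}

```text
time: 3.15
tcp_pos: [0.5583, -0.0552, 0.0163]
orientation: [-3.119, 0.375, -0.001]
contact_force: [-0.4, 0.5, -0.5]
finger_gap: 0.0855
grasp_force: 0.0
```

Emit:
{"fn": "move_arm", "kwargs": {
  "motion": [
    [0, 0, 0, 0],
    [0, 0, 0, 0],
    [0, 0, 0, 0],
    [0, 0, 0, 0],
    [0, 0, 0, 0],
    [0, 0, 0, 0],
    [0, 0, 0, 0],
    [0, 0, 0, 0]
  ],
  "hand": 1,
  "force": 25
}}

```text
time: 3.82
tcp_pos: [0.558, -0.0561, 0.0169]
orientation: [-3.119, 0.377, -0.001]
contact_force: [-1.7, 2.4, 6.8]
finger_gap: 0.0594
grasp_force: 26.1
```

```bash
python3 go.py .5805 -.276 .012
```

```text
t 3.8167 tcp [ 0.558  -0.0561  0.0169] tool delta [0.0742 0.2083 0.0049] y [-0.238 -0.971 -0.   ] z [ 0.001  0.    -1.   ] F [-1.7  2.4  6.8] gap 0.05943970341853896 26.079504917070153
```

Emit:
{"fn": "move_arm", "kwargs": {
  "motion": [
    [0.0023, 0.0065, 0, 0],
    [0.0046, 0.013, 0, 0],
    [0.0046, 0.013, 0, 0],
    [0.0046, 0.013, 0, 0],
    [0.0046, 0.013, 0, 0],
    [0.0046, 0.013, 0, 0],
    [0.0046, 0.013, 0, 0],
    [0.0046, 0.013, 0, 0]
  ]
}}

```text
time: 4.48
tcp_pos: [0.5687, -0.1584, 0.017]
orientation: [-3.118, 0.375, -0.001]
contact_force: [-0.4, 7.3, 7.8]
finger_gap: 0.0596
grasp_force: 26.4
```

```bash
python3 go.py .5805 -.276 .0165
```

```text
t 4.4833 tcp [ 0.5687 -0.1584  0.017 ] tool delta [0.0394 0.1114 0.0003] y [-0.237 -0.971 -0.001] z [ 0.001  0.001 -1.   ] F [-0.4  7.3  7.8] gap 0.059599912478780305 26.369798644664115
```

Emit:
{"fn": "move_arm", "kwargs": {
  "motion": [
    [0.0046, 0.013, 0, 0],
    [0.0046, 0.013, 0, 0],
    [0.0046, 0.013, 0, 0],
    [0.0046, 0.013, 0, 0],
    [0.0046, 0.013, 0, 0],
    [0.0046, 0.013, 0, 0],
    [0.0046, 0.013, 0, 0],
    [0.0035, 0.0095, 0, 0]
  ]
}}

```text
time: 5.15
tcp_pos: [0.5792, -0.2653, 0.0169]
orientation: [-3.118, 0.376, -0.001]
contact_force: [-2.5, 9.0, 10.5]
finger_gap: 0.0595
grasp_force: 26.5
```

Emit:
{"fn": "move_arm", "kwargs": {
  "motion": [
    [0, 0, 0, 0],
    [0, 0, 0, 0]
  ]
}}

```text
time: 5.32
tcp_pos: [0.5791, -0.2667, 0.017]
orientation: [3.117, -0.379, 0.003]
contact_force: [-0.1, -5.4, 5.1]
finger_gap: 0.0599
grasp_force: 27.6
```

```bash
python3 go.py .5805 -.276 .0165
```

```text
t 5.3167 tcp [ 0.5791 -0.2667  0.017 ] tool delta [0.0035 0.0087 0.0005] y [-0.239 -0.971  0.001] z [ 0.001 -0.002 -1.   ] F [-0.1 -5.4  5.1] gap 0.05987498947153415 27.592099920316286
```

Emit:
{"fn": "move_arm", "kwargs": {
  "motion": [
    [0.0018, 0.0044, 0, 0],
    [0.0018, 0.0044, 0, 0],
    [0, 0, 0, 0],
    [0, 0, 0, 0]
  ]
}}

```text
time: 5.65
tcp_pos: [0.5807, -0.2736, 0.0169]
orientation: [-3.118, 0.376, -0.001]
contact_force: [-0.7, 3.6, 9.0]
finger_gap: 0.0591
grasp_force: 27.9
```

Emit:
{"fn": "move_arm", "kwargs": {
  "motion": [
    [0, 0, 0, 0],
    [0, 0, 0, 0],
    [0, 0, 0, 0],
    [0, 0, 0, 0],
    [0, 0, 0, 0],
    [0, 0, 0, 0],
    [0, 0, 0, 0]
  ],
  "hand": 0
}}

```text
time: 6.23
tcp_pos: [0.5802, -0.2745, 0.0162]
orientation: [3.119, -0.377, -0.0]
contact_force: [-0.8, -0.4, 0.3]
finger_gap: 0.0854
grasp_force: 0.0
```

Emit:
{"fn": "move_arm", "kwargs": {
  "motion": [
    [0, 0, -0.01, 0],
    [0, 0, -0.02, 0],
    [0, 0, -0.025, 0],
    [0, 0, -0.025, 0],
    [0, 0, -0.025, 0],
    [0, 0, -0.025, 0],
    [0, 0, 0, 0]
  ]
}}

```text
time: 6.82
tcp_pos: [0.5822, -0.2755, 0.152]
orientation: [3.117, -0.377, 0.01]
contact_force: [0.5, -0.5, 0.4]
finger_gap: 0.0856
grasp_force: 0.0
```

Run:
```python
from h import *
p=[0.5756,0.0319,-0.2389]; c,s=np.cos(p[2]),np.sin(p[2])
q=(-.085,.095*np.cos(.197)); w=(p[0]+c*q[0]-s*q[1],p[1]+s*q[0]+c*q[1]); print("handle",w)
t=manip.state(); M=R.from_rotvec(t["orientation"]).as_matrix(); print(t["tcp_pos"],(M.T@(np.array([*w,.045])-t["tcp_pos"])).round(4))
```

```text
handle (np.float64(0.515059519245297), np.float64(0.14253049557346187))
[ 0.58219471 -0.2754618   0.15198011] [-0.1655 -0.3901  0.1055]
```

Emit:
{"fn": "move_arm", "kwargs": {
  "motion": [
    [-0.015, -0.0354, 0, 0],
    [-0.015, -0.0354, 0, 0],
    [-0.015, -0.0354, 0, 0],
    [-0.015, -0.0354, 0, 0],
    [-0.015, -0.0354, 0, 0],
    [-0.015, -0.0354, 0, 0],
    [-0.015, -0.0354, 0, 0],
    [-0.015, -0.0354, 0, 0]
  ]
}}

```text
time: 7.48
tcp_pos: [0.5306, 0.0308, 0.147]
orientation: [-3.119, 0.377, -0.001]
contact_force: [1.1, 0.8, -0.4]
finger_gap: 0.0855
grasp_force: 0.0
```

Emit:
{"fn": "move_arm", "kwargs": {
  "motion": [
    [-0.015, -0.0354, 0, 0],
    [-0.015, -0.0354, 0, 0],
    [-0.015, -0.0354, 0, 0],
    [0, 0, 0, 0],
    [0, 0, 0, 0]
  ]
}}

```text
time: 7.9
tcp_pos: [0.5122, 0.1453, 0.1468]
orientation: [-3.119, 0.37, -0.0]
contact_force: [-0.1, -1.3, 0.3]
finger_gap: 0.0854
grasp_force: 0.0
```

```bash
python3 go.py .515 .1425 .046
python3 - <<'E'
from h import *
s=viewer.snapshot("side"); a=s["pixels"][180:430,250:430]; 
t=viewer.snapshot("top"); b=t["pixels"][210:335,400:510]
a=cv2.resize(a,(403,560),interpolation=3); b=cv2.resize(b,(387,440),interpolation=3)
o=np.zeros((560,790,3),np.uint8); o[:,:403]=a; o[:440,403:]=b
cv2.imwrite("pics/m.png",cv2.cvtColor(o,cv2.COLOR_RGB2BGR))
E
```

```text
t 7.9 tcp [0.5122 0.1453 0.1468] tool delta [0.0034 0.0022 0.1008] y [-0.234 -0.972 -0.001] z [ 0.     0.001 -1.   ] F [-0.1 -1.3  0.3] gap 0.08536082256533065 0.0
```

View pics/m.png

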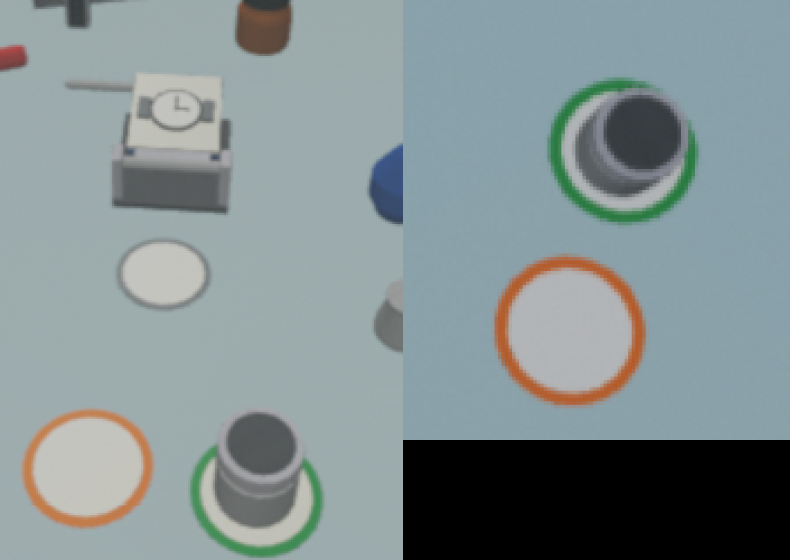

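The canister stands inside the white of the green circle in both views (about (258,495) in the side panel). Now the handle.

Emit:
{"fn": "move_arm", "kwargs": {
  "motion": [
    [0.0034, 0.0022, 0, 0],
    [0, 0, 0.02, 0],
    [0, 0, 0.02, 0],
    [0, 0, 0.02, 0],
    [0, 0, 0.02, 0],
    [0, 0, 0.015, 0],
    [0, 0, 0.006, 0],
    [0, 0, 0, 0]
  ]
}}

```text
time: 8.67
tcp_pos: [0.5152, 0.1387, 0.0443]
orientation: [3.118, -0.379, -0.003]
contact_force: [-0.5, 0.2, 0.2]
finger_gap: 0.0856
grasp_force: 0.0
```

```bash
python3 go.py .515 .1425 .046
python3 - <<'E'
from h import *
s=viewer.snapshot("side"); a=s["pixels"][170:290,230:390]; 
cv2.imwrite("pics/hd.png",cv2.cvtColor(cv2.resize(a,(800,600),interpolation=3),cv2.COLOR_RGB2BGR))
E
```

```text
t 8.6667 tcp [0.5152 0.1387 0.0443] tool delta [-0.0011 -0.0036 -0.0017] y [-0.239 -0.971  0.001] z [-0.002 -0.001 -1.   ] F [-0.5  0.2  0.2] gap 0.08556694675715494 0.0
```

View pics/hd.png

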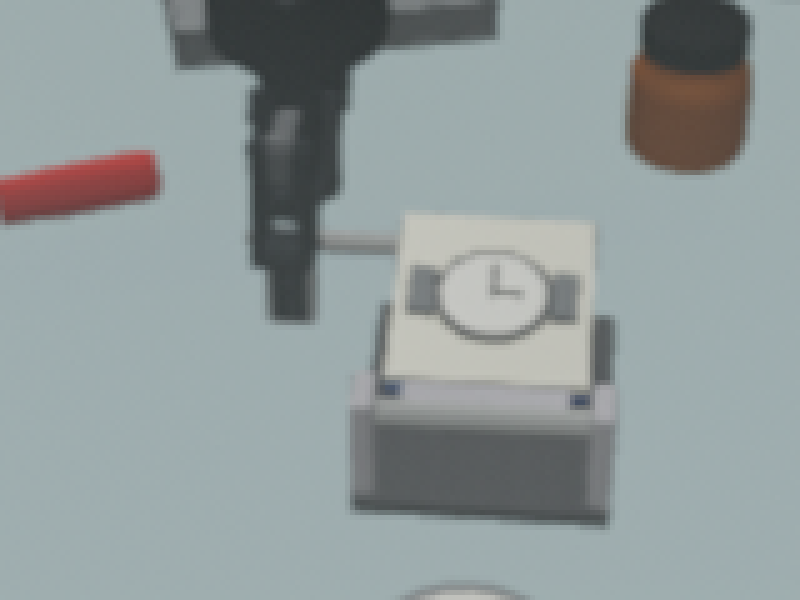

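The near finger stands at (290,220) in the crop in front of the bar, which enters between the fingers from the plate. Centre and close.

Emit:
{"fn": "move_arm", "kwargs": {
  "motion": [
    [0, -0.0036, 0, 0],
    [0, 0, 0, 0]
  ]
}}

```text
time: 8.88
tcp_pos: [0.5171, 0.1442, 0.0463]
orientation: [-3.118, 0.376, -0.002]
contact_force: [-0.4, 0.2, 0.3]
finger_gap: 0.0854
grasp_force: 0.0
```

Emit:
{"fn": "move_arm", "kwargs": {
  "motion": [
    [0, 0, 0, 0],
    [0, 0, 0, 0],
    [0, 0, 0, 0],
    [0, 0, 0, 0],
    [0, 0, 0, 0],
    [0, 0, 0, 0],
    [0, 0, 0, 0],
    [0, 0, 0, 0]
  ],
  "hand": 1,
  "force": 30
}}

```text
time: 9.55
tcp_pos: [0.5164, 0.1438, 0.0454]
orientation: [-3.119, 0.376, -0.0]
contact_force: [0.2, 2.5, 0.8]
finger_gap: 0.009
grasp_force: 29.3
```

Emit:
{"fn": "move_arm", "kwargs": {
  "motion": [
    [0, 0, 0, 0],
    [0, 0, 0, 0],
    [0, 0, 0, 0],
    [0, 0, 0, 0],
    [0, 0, 0, 0],
    [0, 0, 0, 0]
  ]
}}

```text
time: 10.05
tcp_pos: [0.5164, 0.1438, 0.0453]
orientation: [-3.119, 0.376, -0.0]
contact_force: [0.5, 4.4, 1.1]
finger_gap: 0.0086
grasp_force: 29.3
```

```bash
python3 go.py .515 .1425 .046
python3 - <<'E'
import numpy as np
a=np.linspace(.2,np.pi,41); y=-.095*np.cos(a); z=-.095*np.sin(a)
for k in range(40): print([0,round(y[k+1]-y[k],4),round(z[k+1]-z[k],4),0],end=", " if k%8!=7 else "\n")
E
```

```text
t 10.05 tcp [0.5164 0.1438 0.0453] tool delta [-0.001   0.0016 -0.0007] y [-0.238 -0.971 -0.   ] z [ 0.  0. -1.] F [0.5 4.4 1.1] gap 0.008596379351576346 29.349774420261383
[0, np.float64(0.0016), np.float64(-0.0068), 0], [0, np.float64(0.0021), np.float64(-0.0067), 0], [0, np.float64(0.0026), np.float64(-0.0065), 0], [0, np.float64(0.0031), np.float64(-0.0063), 0], [0, np.float64(0.0035), np.float64(-0.006), 0], [0, np.float64(0.004), np.float64(-0.0057), 0], [0, np.float64(0.0044), np.float64(-0.0054), 0], [0, np.float64(0.0048), np.float64(-0.0051), 0]
[0, np.float64(0.0051), np.float64(-0.0047), 0], [0, np.float64(0.0055), np.float64(-0.0043), 0], [0, np.float64(0.0058), np.float64(-0.0039), 0], [0, np.float64(0.006), np.float64(-0.0035), 0], [0, np.float64(0.0063), np.float64(-0.003), 0], [0, np.float64(0.0065), np.float64(-0.0026), 0], [0, np.float64(0.0067), np.float64(-0.0021), 0], [0, np.float64(0.0068), np.float64(-0.0016), 0]
[0, np.float64(0.0069), np.float64(-0.0011), 0], [0, np.float64(0.007), np.float64(-0.0006), 0], [0, np.float64(0.007), np.float64(-0.0001), 0], [0, 
[... 295 characters left out ...]
0.0061), np.float64(0.0034), 0], [0, np.float64(0.0059), np.float64(0.0038), 0], [0, np.float64(0.0056), np.float64(0.0042), 0], [0, np.float64(0.0052), np.float64(0.0046), 0], [0, np.float64(0.0049), np.float64(0.005), 0], [0, np.float64(0.0045), np.float64(0.0053), 0], [0, np.float64(0.0041), np.float64(0.0057), 0]
[0, np.float64(0.0037), np.float64(0.0059), 0], [0, np.float64(0.0032), np.float64(0.0062), 0], [0, np.float64(0.0027), np.float64(0.0064), 0], [0, np.float64(0.0023), np.float64(0.0066), 0], [0, np.float64(0.0018), np.float64(0.0068), 0], [0, np.float64(0.0013), np.float64(0.0069), 0], [0, np.float64(0.0008), np.float64(0.0069), 0], [0, np.float64(0.0003), np.float64(0.007), 0]
```

Emit:
{"fn": "move_arm", "kwargs": {
  "motion": [
    [0, 0.0016, -0.0068, 0],
    [0, 0.0021, -0.0067, 0],
    [0, 0.0026, -0.0065, 0],
    [0, 0.0031, -0.0063, 0],
    [0, 0.0035, -0.006, 0],
    [0, 0.004, -0.0057, 0],
    [0, 0.0044, -0.0054, 0],
    [0, 0.0048, -0.0051, 0]
  ]
}}

```text
time: 10.72
tcp_pos: [0.5106, 0.1212, 0.0949]
orientation: [-3.115, 0.373, -0.003]
contact_force: [-2.4, 22.3, 12.5]
finger_gap: 0.0085
grasp_force: 29.9
```

```bash
cat > ang.py <<'E'
from h import *
t=manip.state(); p=[0.5756,0.0319,-0.2389]; g=t["tcp_pos"]-np.array([p[0],p[1],0.045-.0187]); c,s=np.cos(p[2]),np.sin(p[2])
x,y,z=c*g[0]+s*g[1],-s*g[0]+c*g[1],g[2]
print("stand x,y,z",np.round([x,y,z],4),"r",np.hypot(y,z),"a",np.arctan2(z,y),"F",t["contact_force"].round(1),"gap",t["finger_gap"],t["grasp_force"],"t",t["time"])
E
python3 ang.py
```

```text
stand x,y,z [-0.0842  0.0714  0.0686] r 0.09896251989155024 a 0.7653332186367456 F [-2.4 22.3 12.5] gap 0.008494384761582017 29.915860891342163 t 10.7167
```

Forces are pushing the tool radially outward, so I probe: ease outward a few mm.

Emit:
{"fn": "move_arm", "kwargs": {
  "motion": [
    [0, -0.002, -0.001, 0],
    [0, 0, 0, 0],
    [0, 0, 0, 0]
  ]
}}

```text
time: 10.97
tcp_pos: [0.5107, 0.1211, 0.0952]
orientation: [-3.118, 0.375, -0.001]
contact_force: [-2.3, 9.8, 8.0]
finger_gap: 0.0084
grasp_force: 30.1
```

```bash
python3 ang.py
python3 - <<'E'
from h import *
s=viewer.snapshot("side"); a=s["pixels"][130:270,240:400]; 
cv2.imwrite("pics/hf.png",cv2.cvtColor(cv2.resize(a,(686,600),interpolation=3),cv2.COLOR_RGB2BGR))
E
```

```text
stand x,y,z [-0.0842  0.0713  0.0689] r 0.09920619722074081 a 0.7681874210140306 F [-2.3  9.8  8. ] gap 0.008433497418941456 30.135675072669983 t 10.9667
```

View pics/hf.png

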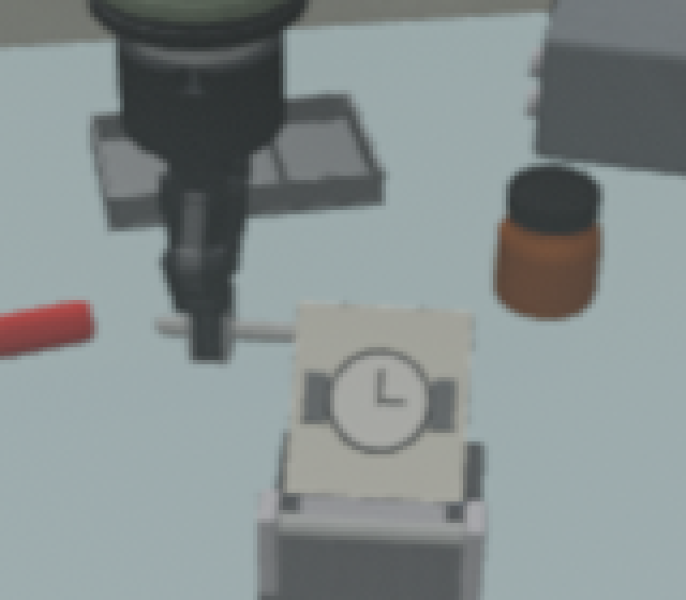

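The bar is pinched at (210,328), nearer the fingertips. I'll fit the present plate angle from the bar tip (160,326) and plate corners (300,303), (472,312).

```bash
cat > fa.py <<'E'
from h import *
from scipy.optimize import least_squares
s=viewer.snapshot("side"); p=[0.5756,0.0319,-0.2389]
D=lambda u,v:(u/4.2875+240-.4,v/4.2857+130-.4)
O=[(D(160,326),-.113,.095,0),(D(300,303),-.043,.110,.006),(D(472,312),.043,.110,.006)]
def w(q,dy,dz): c,sn=np.cos(p[2]),np.sin(p[2]); return [p[0]+c*q[0]-sn*(q[1]+dy),p[1]+sn*q[0]+c*(q[1]+dy),q[2]+dz]
def f(v): return np.concatenate([proj(s,w((x,r*np.cos(v[0])-n*np.sin(v[0]),.045+r*np.sin(v[0])+n*np.cos(v[0])),0,0))-o for o,x,r,n in O])
r=least_squares(f,[.7]); print(r.x,r.fun.round(1))
E
python3 fa.py
```

```text
[0.7453011] [-1.5  0.9 -0.9  0.3  0.1  0.2]
```

Run:
```python
import numpy as np
a=np.linspace(.745,np.pi,41); y=-.095*np.cos(a); z=-.095*np.sin(a)
for k in range(40): print([0,float(round(y[k+1]-y[k],4)),float(round(z[k+1]-z[k],4)),0],end=", " if k%8!=7 else " %.3f\n"%a[k+1])
```

```text
[0, 0.004, -0.0041, 0], [0, 0.0042, -0.0038, 0], [0, 0.0044, -0.0036, 0], [0, 0.0046, -0.0033, 0], [0, 0.0048, -0.003, 0], [0, 0.005, -0.0027, 0], [0, 0.0052, -0.0024, 0], [0, 0.0053, -0.0021, 0] 1.224
[0, 0.0054, -0.0018, 0], [0, 0.0055, -0.0014, 0], [0, 0.0056, -0.0011, 0], [0, 0.0056, -0.0008, 0], [0, 0.0057, -0.0004, 0], [0, 0.0057, -0.0001, 0], [0, 0.0057, 0.0002, 0], [0, 0.0057, 0.0006, 0] 1.704
[0, 0.0056, 0.0009, 0], [0, 0.0056, 0.0013, 0], [0, 0.0055, 0.0016, 0], [0, 0.0054, 0.0019, 0], [0, 0.0052, 0.0022, 0], [0, 0.0051, 0.0025, 0], [0, 0.0049, 0.0028, 0], [0, 0.0048, 0.0031, 0] 2.183
[0, 0.0046, 0.0034, 0], [0, 0.0043, 0.0037, 0], [0, 0.0041, 0.0039, 0], [0, 0.0039, 0.0042, 0], [0, 0.0036, 0.0044, 0], [0, 0.0033, 0.0046, 0], [0, 0.0031, 0.0048, 0], [0, 0.0028, 0.005, 0] 2.662
[0, 0.0025, 0.0051, 0], [0, 0.0022, 0.0053, 0], [0, 0.0018, 0.0054, 0], [0, 0.0015, 0.0055, 0], [0, 0.0012, 0.0056, 0], [0, 0.0008, 0.0056, 0], [0, 0.0005, 0.0057, 0], [0, 0.0002, 0.0057, 0] 3.142
```

Emit:
{"fn": "move_arm", "kwargs": {
  "motion": [
    [0, -0.001, -0.001, 0],
    [0, 0, 0, 0]
  ]
}}

```text
time: 11.23
tcp_pos: [0.5106, 0.121, 0.0957]
orientation: [3.119, -0.377, -0.001]
contact_force: [-1.9, 3.2, -0.1]
finger_gap: 0.0088
grasp_force: 29.7
```

Forces have relaxed; carry on round the arc.

Emit:
{"fn": "move_arm", "kwargs": {
  "motion": [
    [0, 0.004, -0.0041, 0],
    [0, 0.0042, -0.0038, 0],
    [0, 0.0044, -0.0036, 0],
    [0, 0.0046, -0.0033, 0],
    [0, 0.0048, -0.003, 0],
    [0, 0.005, -0.0027, 0],
    [0, 0.0052, -0.0024, 0],
    [0, 0.0053, -0.0021, 0]
  ]
}}

```text
time: 11.9
tcp_pos: [0.5015, 0.085, 0.1213]
orientation: [-3.118, 0.376, 0.001]
contact_force: [-2.4, 3.3, -2.6]
finger_gap: 0.0083
grasp_force: 29.5
```

```bash
python3 ang.py
```

```text
stand x,y,z [-0.0846  0.0341  0.095 ] r 0.10090000131959712 a 1.2262116763624407 F [-2.4  3.3 -2.6] gap 0.008318493812868028 29.460186660289764 t 11.9
```

Emit:
{"fn": "move_arm", "kwargs": {
  "motion": [
    [0, 0.0054, -0.0018, 0],
    [0, 0.0055, -0.0014, 0],
    [0, 0.0056, -0.0011, 0],
    [0, 0.0056, -0.0008, 0],
    [0, 0.0057, -0.0004, 0],
    [0, 0.0057, -0.0001, 0],
    [0, 0.0057, 0.0002, 0],
    [0, 0.0057, 0.0006, 0]
  ]
}}

```text
time: 12.57
tcp_pos: [0.4907, 0.0406, 0.1256]
orientation: [3.119, -0.377, -0.001]
contact_force: [0.5, 4.0, -8.5]
finger_gap: 0.0086
grasp_force: 29.6
```

```bash
python3 ang.py
```

```text
stand x,y,z [-0.0846 -0.0117  0.0993] r 0.09995936093921183 a 1.687986652945518 F [ 0.5  4.  -8.5] gap 0.008571417049844588 29.591722190380096 t 12.5667
```

Emit:
{"fn": "move_arm", "kwargs": {
  "motion": [
    [0, 0.0056, 0.0014, 0],
    [0, 0.0056, 0.0018, 0],
    [0, 0.0055, 0.0016, 0],
    [0, 0.0054, 0.0019, 0],
    [0, 0.0052, 0.0022, 0],
    [0, 0.0051, 0.0025, 0],
    [0, 0.0049, 0.0028, 0],
    [0, 0.0048, 0.0031, 0]
  ]
}}

```text
time: 13.23
tcp_pos: [0.4805, -0.0003, 0.108]
orientation: [3.119, -0.377, -0.002]
contact_force: [-4.6, 1.9, 5.1]
finger_gap: 0.0087
grasp_force: 31.3
```

```bash
python3 ang.py
```

```text
stand x,y,z [-0.0847 -0.0538  0.0817] r 0.09780985046994829 a 2.152839258053242 F [-4.6  1.9  5.1] gap 0.008693915600406128 31.305888891220093 t 13.2333
```

Emit:
{"fn": "move_arm", "kwargs": {
  "motion": [
    [0, 0.0046, 0.0034, 0],
    [0, 0.0043, 0.0037, 0],
    [0, 0.0041, 0.0039, 0],
    [0, 0.0039, 0.0042, 0],
    [0, 0.0036, 0.0044, 0],
    [0, 0.0033, 0.0046, 0],
    [0, 0.0031, 0.0048, 0],
    [0, 0.0028, 0.005, 0]
  ]
}}

```text
time: 13.9
tcp_pos: [0.4737, -0.0289, 0.0738]
orientation: [3.119, -0.376, -0.001]
contact_force: [-2.9, 2.5, 1.9]
finger_gap: 0.0089
grasp_force: 31.2
```

```bash
python3 ang.py
```

```text
stand x,y,z [-0.0846 -0.0832  0.0475] r 0.09583779708212148 a 2.6229014344703288 F [-2.9  2.5  1.9] gap 0.008915435449506019 31.187555193901062 t 13.9
```

Emit:
{"fn": "move_arm", "kwargs": {
  "motion": [
    [0, 0.0013, 0.0025, 0],
    [0, 0.0012, 0.0026, 0],
    [0, 0.0011, 0.0026, 0],
    [0, 0.0011, 0.0027, 0],
    [0, 0.0009, 0.0027, 0],
    [0, 0.0009, 0.0027, 0],
    [0, 0.0008, 0.0027, 0],
    [0, 0.0007, 0.0028, 0]
  ]
}}

```text
time: 14.57
tcp_pos: [0.472, -0.0365, 0.0527]
orientation: [3.119, -0.376, -0.001]
contact_force: [-3.0, 3.8, 2.0]
finger_gap: 0.009
grasp_force: 31.6
```

Emit:
{"fn": "move_arm", "kwargs": {
  "motion": [
    [0, 0.0006, 0.0028, 0],
    [0, 0.0006, 0.0028, 0],
    [0, 0.0004, 0.0028, 0],
    [0, 0.0004, 0.0028, 0],
    [0, 0.0003, 0.0028, 0],
    [0, 0.0002, 0.0028, 0],
    [0, 0.0001, 0.0028, 0],
    [0, 0, 0.002, 0]
  ]
}}

```text
time: 15.23
tcp_pos: [0.4713, -0.0392, 0.031]
orientation: [3.119, -0.377, -0.001]
contact_force: [-3.4, 2.3, 3.4]
finger_gap: 0.0084
grasp_force: 32.3
```

```bash
python3 ang.py
```

```text
stand x,y,z [-0.0845 -0.0938  0.0047] r 0.09387591850051735 a 3.091079085127658 F [-3.4  2.3  3.4] gap 0.00842850528550375 32.33867347240448 t 15.2333
```

Step down gently until the stop pushes back.

Emit:
{"fn": "move_arm", "kwargs": {
  "motion": [
    [0, 0, 0.001, 0],
    [0, 0, 0.001, 0],
    [0, 0, 0, 0],
    [0, 0, 0, 0]
  ]
}}

```text
time: 15.57
tcp_pos: [0.4712, -0.0392, 0.0293]
orientation: [3.119, -0.377, -0.001]
contact_force: [-4.4, 0.1, -2.5]
finger_gap: 0.009
grasp_force: 32.1
```

Emit:
{"fn": "move_arm", "kwargs": {
  "motion": [
    [0, 0, 0.001, 0],
    [0, 0, 0, 0],
    [0, 0, 0, 0]
  ]
}}

```text
time: 15.82
tcp_pos: [0.4713, -0.0392, 0.0285]
orientation: [3.119, -0.377, -0.001]
contact_force: [-6.6, -0.2, 2.5]
finger_gap: 0.0087
grasp_force: 32.5
```

```bash
python3 ang.py
```

```text
stand x,y,z [-0.0846 -0.0938  0.0022] r 0.09378404370574635 a 3.1185597704127974 F [-6.6 -0.2  2.5] gap 0.008720742582812612 32.47820019721985 t 15.8167
```

Emit:
{"fn": "move_arm", "kwargs": {
  "motion": [
    [0, 0, 0.001, 0],
    [0, 0, 0, 0],
    [0, 0, 0, 0]
  ]
}}

```text
time: 16.07
tcp_pos: [0.4714, -0.0393, 0.0279]
orientation: [3.119, -0.377, -0.0]
contact_force: [-8.0, -0.2, 14.0]
finger_gap: 0.0085
grasp_force: 33.8
```

Emit:
{"fn": "move_arm", "kwargs": {
  "motion": [
    [0, 0, 0.001, 0],
    [0, 0, 0, 0],
    [0, 0, 0, 0]
  ]
}}

```text
time: 16.32
tcp_pos: [0.4714, -0.0393, 0.0274]
orientation: [3.118, -0.377, 0.0]
contact_force: [-13.1, 0.2, 32.9]
finger_gap: 0.0086
grasp_force: 35.5
```

Emit:
{"fn": "move_arm", "kwargs": {
  "motion": [
    [0, 0, 0.001, 0],
    [0, 0, 0, 0],
    [0, 0, 0, 0]
  ]
}}

```text
time: 16.57
tcp_pos: [0.4717, -0.0394, 0.0266]
orientation: [3.119, -0.377, 0.001]
contact_force: [-12.2, 0.7, 36.7]
finger_gap: 0.0085
grasp_force: 36.3
```

The stop is reached. Relax, release, and back straight up.

Emit:
{"fn": "move_arm", "kwargs": {
  "motion": [
    [0, 0, -0.0015, 0],
    [0, 0, 0, 0],
    [0, 0, 0, 0]
  ]
}}

```text
time: 16.82
tcp_pos: [0.4716, -0.0393, 0.0273]
orientation: [3.119, -0.377, 0.0]
contact_force: [-5.6, -0.4, 10.1]
finger_gap: 0.0086
grasp_force: 33.8
```

Emit:
{"fn": "move_arm", "kwargs": {
  "motion": [
    [0, 0, 0, 0],
    [0, 0, 0, 0],
    [0, 0, 0, 0],
    [0, 0, 0, 0],
    [0, 0, 0, 0],
    [0, 0, 0, 0],
    [0, 0, 0, 0],
    [0, 0, 0, 0]
  ],
  "hand": 0
}}

```text
time: 17.48
tcp_pos: [0.4716, -0.0389, 0.0269]
orientation: [-3.119, 0.377, 0.0]
contact_force: [-0.5, -0.9, 0.8]
finger_gap: 0.0853
grasp_force: 0.0
```

Emit:
{"fn": "move_arm", "kwargs": {
  "motion": [
    [0, 0, -0.01, 0],
    [0, 0, -0.02, 0],
    [0, 0, -0.025, 0],
    [0, 0, -0.025, 0],
    [0, 0, -0.025, 0],
    [-0.01, 0, -0.025, 0],
    [0, 0, -0.025, 0],
    [0, 0, 0, 0]
  ]
}}

```text
time: 18.15
tcp_pos: [0.4633, -0.0366, 0.1865]
orientation: [-3.118, 0.377, -0.009]
contact_force: [2.0, 0.2, 0.5]
finger_gap: 0.0855
grasp_force: 0.0
```

Emit:
{"fn": "move_arm", "kwargs": {
  "motion": [
    [0, -0.03, -0.02, 0],
    [0, -0.03, -0.02, 0],
    [0, -0.03, -0.02, 0],
    [0, -0.03, -0.02, 0],
    [0, -0.03, -0.02, 0],
    [0, -0.03, 0, 0],
    [0, -0.02, 0, 0],
    [0, 0, 0, 0]
  ]
}}

```text
time: 18.82
tcp_pos: [0.5095, 0.1621, 0.2823]
orientation: [-3.118, 0.369, -0.0]
contact_force: [0.1, 0.3, -0.6]
finger_gap: 0.0854
grasp_force: 0.0
```

Run:
```python
from h import *
s=viewer.snapshot("side"); cv2.imwrite("pics/end.png",cv2.cvtColor(cv2.resize(s["pixels"][150:450,180:500],(640,600),interpolation=3),cv2.COLOR_RGB2BGR))
```

```text
(no output)
```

View pics/end.png

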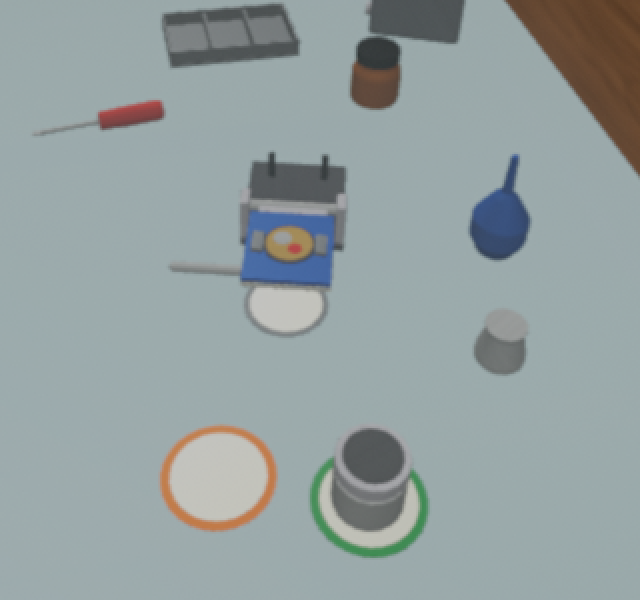

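The holder lies level at (290,250) with the blue face up, the canister is in the green circle at (370,490), and the bystanders are unmoved.

```bash
python3 -c "
from bench import manip
print(manip.job_done())"
```

```text
the job is handed in; nothing more can be done
None
```

The job is handed in at about 19 s: the canister was slid upright into the green circle, the holder was turned over onto its stop with the blue face up, and nothing else was moved.

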